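Work the scrap bin's lid by its lever

TASK

Two steel counter bins with press levers stand on the packing table. With the fingertips press down the lever of the larger bin until its lid stands wide open, keep it wide open for two seconds so that a helper can drop scraps in, then ease the lever up so that the lid comes down gently and shuts without slamming, and move clear. Do not touch the lids, do not open the smaller bin, and leave the tubs and the pile of tub lids where they are.

Things in the scene. Friction and masses are not known exactly. Their poses are not given: they have to be found in the camera images.
- big_bin: The larger steel counter bin, fixed to the table: 180 mm deep (along its x) by 240 mm wide (along its y), rim 165 mm above the table. Origin on the table under its centre; its lever sticks out of its front, towards its own -x; its lid is hinged along its back (+x) rim. Which of the two places it has, and how it is turned, changes. It is the one to use.
- big_pad (a point): Centre of the top face of the flat press pad (46 mm along the lever, 44 mm across, 8 mm thick, black plastic) at the end of the larger bin's lever. It moves with the lever: 90 mm above the table at rest, about 42 mm when fully pressed; the pad swings down about the pivot. At rest it lies 142 mm in front of the bin's front face.
- big_pivot (a point): Pivot of the larger bin's lever, 85 mm above the table, 12 mm in front of the bin's front face, 130 mm from the pad's centre. The lever turns about the bin's y axis here.
- big_lever (a joint): Lever of the larger bin, rad: 0 at rest (level), grows as it is pressed, stop at 0.39. Pressing at the pad takes about 2 to 9 N, most at the start (more only at the stop); the weight of the lid drives it back up when it is let go. As it goes down the pad also draws about 10 mm towards the bin.
- big_lid (a joint): Lid of the larger bin, rad: 0 shut, 1.09 at the lever's stop; over 0.9 is wide open. Linked rigidly to the lever: lid angle = 2.8 x lever angle. Nothing damps it: if the lever is let go the lid slams at several rad/s. It is gentle while it closes slower than 2.5 rad/s (the pad then rises slower than about 0.11 m/s). Black plastic, 192 by 252 mm, 15 mm thick, on the bin's rim.
- small_bin: The smaller steel counter bin, fixed to the table: 140 mm deep (along its x) by 150 mm wide (along its y), rim 130 mm above the table. Origin on the table under its centre; its lever sticks out of its front, towards its own -x; its lid is hinged along its back (+x) rim. Which of the two places it has, and how it is turned, changes. Not to be opened.
- small_pad (a point): Centre of the top face of the flat press pad (46 mm along the lever, 44 mm across, 8 mm thick, black plastic) at the end of the smaller bin's lever. It moves with the lever: 90 mm above the table at rest, about 42 mm when fully pressed; the pad swings down about the pivot. At rest it lies 142 mm in front of the bin's front face.
- small_lid (a joint): Lid of the smaller bin, rad: 0 shut. It must stay shut.
- tub_stack_center (a point): Bystander: stack of nested white plastic tubs, 132 mm tall, 116 mm across, loose; point on its axis half-way up.
- tub_center (a point): Bystander: a single open white plastic tub, 95 mm tall, 100 mm across the rim, loose; point on its axis half-way up.
- lid_pile_center (a point): Bystander: low pile of white round tub lids, 30 mm tall, 114 mm across, loose (moves as one); point at its centre.

How it is judged (in metres and radians):
On the way, in this order (a step that is already met when the one before it is completed fails the run):
1. the larger bin's lid is wide open (over 0.9 rad) for 1.8 s without a break (value of joint big_lid above 0.9 rad), for 1.8 s.
2. the larger bin's lid is shut (under 0.04 rad) (value of joint big_lid below 0.04 rad), for 0.2 s.
At the end, for the whole second after the job is handed in: Both lids shut (under 0.04 rad), the larger bin's lever up at rest (under 0.02 rad), and the tub stack, the tub and the lid pile within 20 mm of where they stood (value of joint each of big_lid, small_lid below 0.04 rad and value of joint big_lever below 0.02 rad and distance of each of tub_stack_center, tub_center, lid_pile_center from where it was at the start of the episode below 0.02 m); the robot touches nothing.
It fails at once if the larger bin's lid falls faster than 2.5 rad/s (slams) (velocity of joint big_lid below -2.5 rad/s).
It fails at once if the smaller bin is opened (lid over 0.1 rad) (value of joint small_lid above 0.1 rad).
It fails at once if the robot touches a lid (contact force between any of the fingers, the arm and big_lid_c0 above 1 N or contact force between any of the fingers, the arm and small_lid_c0 above 1 N).
It fails at once if a tub, the tub stack or the lid pile is moved over 20 mm, lifted or tipped (distance of any of tub_stack_center, tub_center, lid_pile_center from where it was at the start of the episode above 0.02 m or angle between any of tub_stack_center, tub_center, lid_pile_center's own z axis and vertical above 0.3 rad).
It also fails if it takes over 48 s, if anything falls off the work surface, if the arm or the gripper's body presses on something with over 40 N, if the wrist force passes 120 N, or if a joint passes its speed limit or range.

ROBOT

A 6-joint arm with a two-finger parallel gripper is mounted at the origin on the work surface. World frame = base frame: x ahead of the robot, y to its left, z up, the work surface at z = 0. Lengths are in mm, angles in rad, forces in N, time in s.
With the tool pointing down it reaches from about 350 to 975 mm from the base axis. Payload 7.1 kg.
Tool frame: the origin (TCP) lies on the centre line of the jaws, within the pads' length; the fingertips stand 25 mm ahead of it and the grasp point (between the pads) lies 6 mm ahead of it (ctrl.nose_length is the distance from the TCP to the fingertips, in mm); x points along the fingers, y is the direction in which the jaws open and shut, and the axes are right-handed (so a half turn about x gives the same grasp; the last joint's range is limited). The gripper opens to 88 mm and grips with 3 to 60 N. Pads are 20 mm wide; open, the fingers measure 115 mm over their backs; the gripper's body (75 mm by 178 mm) begins 61 mm behind the grasp point.
Start: joints at [1.317, 0.423, 1.63, -0, 1.089, -0.019], TCP at [145.374, 607.842, 247.675] pointing down, gripper open.
Joint ranges: [-3, 3], [-0.9, 2.11], [0.09, 2.58], [-1.31, 4.45], [0.11, 2.69], [-2.54, 2.54]. Speed limits (rad/s): [2.39, 2.39, 3.01, 3.14, 3.14, 3.14].

INTERFACE

Orientations are given as a rotation vector (axis times angle).
In Python, from workcell import ctrl gives the robot as it stands.
- The arm moves only by the tool arm_command, never from a script. Its argument "deltas" is a list of rows, each a list of 4 numbers: the shift along the tool's x, y, z in m, then the turn about the tool's x in rad. In form: [[tx, ty, tz, yaw], ...]. A call has 1 to 10 rows; each row shifts and turns the pose as measured when the row begins, along the tool's axes as they then stand; what a row does not reach is not made up. A row lasts 1/10 s, in which the tool goes at most 50 mm and 8.59 degrees, less where a joint would pass 70% of its speed; a pose out of reach is approached as far as the arm can. A call is refused whole if a number of a shift passes 0.05 or a number of a turn 0.15, either way. A call with a gripper value outside its range is refused whole. "hand" is the finger opening in m, from 0 to 0.0878, set as the call begins (left out, the last holds). The fingers move at their own pace and stop on an object; the grip force is fixed at half the most. Time passes only in rows, so rows that do not move let the fingers close. It gives the time, the measured TCP pose, the force and the opening at its end, in the units of the state.
- ctrl.get_obs(): the state, without advancing time (a new reading comes with each control period).
- ctrl.get_image(name): name is "side" or "top" or "wrist"; returns the picture (480x640x3 uint8, red, green, blue); there is no depth.
- ctrl.get_calibration(name): a dict with "fx", "fy", "cx", "cy" (pixels), "dist" ([k1, k2, p1, p2, k3] as OpenCV has them; the pictures are not rectified), "R" (3x3) and "t" (3): a world point X has camera coordinates R X + t. Camera axes: x right, y down, z forward; pixel columns grow to the right and rows downward; lengths in mm; the calibration is good to about 2 mm. A picture is of the moment at which its call begins: read the wrist's pose just before it. get_calibration takes no time and is no camera call; for the wrist camera it gives the pose at the moment of the call.
- ctrl.close_job(): hands the job in, once; it reports no verdict.
The state is a dict: "t": time; "qpos": joint angles; "qvel": joint speeds; "joint_torque": joint torques, N m; "ee_pos": TCP position; "orientation": TCP orientation; "ft_force": force on the tool from outside, world axes, zero at the start; "moment": the same for the moment, N m; "width": finger opening in mm.
Only numpy, scipy, OpenCV 4.12 (cv2) and the standard library are available. Lean on these libraries where they do the work, as an engineer would, in place of code of your own. Each camera call takes 0.05 s, during which the arm holds its last target.

## Working session

There is one attempt and no reset: what is moved stays moved. The work goes in short steps, Python scripts to look and compute and a tool call to move; the robot and the scene stay as the last step left them, time stands still between calls to the robot, and variables do not carry over. Pictures are saved under pics/ and viewed, and the job is handed in when it is done.

Besides the shell and the picture viewer there is one more tool, called after ">>>" by a JSON object that holds its "name" and its "arguments", one argument or row to a line. arm_command: Moves the arm, as the interface text tells. Its arguments: {"type":"object","properties":{"deltas":{"type":"array","items":{"type":"array","items":{"type":"number"}}},"hand":{"type":"number"}},"required":["deltas"]}

```bash
mkdir -p pics; python3 - <<'E'
from workcell import ctrl
import cv2
o=ctrl.get_obs()
print(o)
for n in ("top","side"):
    cv2.imwrite(f"pics/{n}0.png",ctrl.get_image(n)[:,:,::-1]); print(n,ctrl.get_calibration(n))
print(ctrl.nose_length)
E
```

```text
{'t': 0.0, 'qpos': array([ 1.31697663e+00,  4.23809411e-01,  1.63070479e+00,  7.45396858e-06,
        1.08860929e+00, -1.90083351e-02]), 'qvel': array([-0.00038804, -0.00087266, -0.00030605,  0.00099134, -0.00081153,
       -0.00205943]), 'joint_torque': array([ 1.47571547e-03, -5.44628549e+01, -2.73667377e+01,  6.44604466e-02,
        2.28203565e-02, -1.32672949e-04]), 'ee_pos': array([145.25725338, 607.34074543, 246.9154883 ]), 'orientation': array([ 0.18315929,  1.56313816, -0.18554474]), 'ft_force': array([ 0.15658049,  0.30064231, -0.15100517]), 'moment': array([-0.04212771,  0.00151245,  0.01256012]), 'width': 87.96811363046454}
top {'fx': 441.57745609022385, 'fy': 441.57745609022385, 'cx': 325.8256877130335, 'cy': 243.82798623335728, 'dist': array([0.02638457, 0.        , 0.        , 0.        , 0.        ]), 'R': array([[ 0.01615047, -0.99965018,  0.02094468],
       [-0.98541864, -0.01946208, -0.16903057],
       [ 0.16937907, -0.01790936, -0.98538824]]), 't': array([   4.48530236,  521.81034512, 1200.59963575])}
side {'fx': 555.5623699706392, 'fy': 555.5623699706392, 'cx': 320.01482834345774, 'cy': 234.46254242517588, 'dist': array([-0.0974267,  0.       ,  0.       ,  0.       ,  0.       ]), 'R': array([[ 0.74620503, -0.66566689, -0.00810173],
       [-0.39258479, -0.43018935, -0.81290486],
       [ 0.53763857,  0.60977431, -0.58234015]]), 't': array([-365.99625932,  318.2115383 , 1249.4711989 ])}
25.0
```

View pics/top0.png

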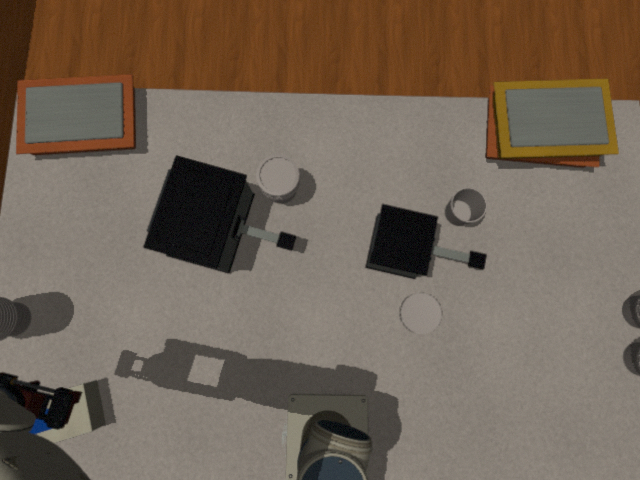

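View pics/side0.png

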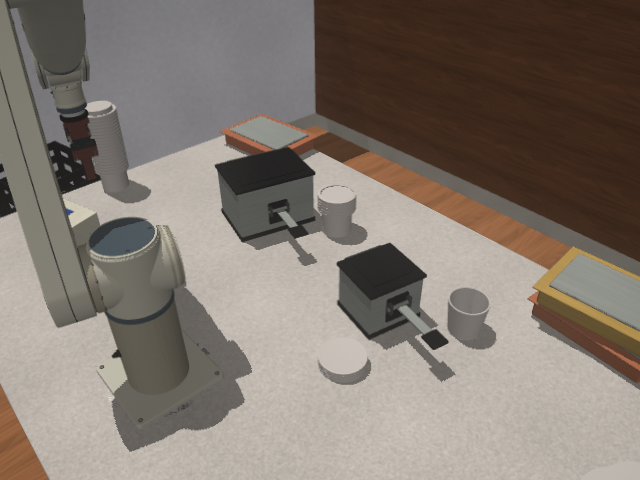

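The larger bin is on the left: its pad is near (287,241) in the top view and (296,230) in the side view. The tub stack is just behind the lever at (278,178).

```bash
cat > h.py <<'E'
import numpy as np,cv2
from workcell import ctrl
def ray(n,uv):
    c=ctrl.get_calibration(n)
    K=np.array([[c['fx'],0,c['cx']],[0,c['fy'],c['cy']],[0,0,1]])
    p=cv2.undistortPoints(np.array([[uv]],float),K,c['dist'])[0,0]
    R=np.array(c['R']);return -R.T@c['t'],R.T@np.array([p[0],p[1],1])
def plane(n,uv,z):
    o,d=ray(n,uv);return o+d*(z-o[2])/d[2]
def blob(im,box,th=45):
    x0,y0,x1,y1=box
    m=(im[y0:y1,x0:x1].max(2)<th).astype(np.uint8)
    k,l,s,c=cv2.connectedComponentsWithStats(m)
    return [(s[i],c[i]+[x0,y0]) for i in range(1,k) if s[i][4]>20]
def proj(n,X):
    c=ctrl.get_calibration(n);K=np.array([[c['fx'],0,c['cx']],[0,c['fy'],c['cy']],[0,0,1]])
    return cv2.projectPoints(np.array([X],float),cv2.Rodrigues(np.array(c['R']))[0],np.array(c['t']),K,c['dist'])[0][0,0]
E
python3 - <<'E'
from h import *
t=cv2.imread('pics/top0.png');s=cv2.imread('pics/side0.png')
for th in (30,45,60):
  print(th,blob(t,(272,225,305,255),th),blob(s,(282,218,312,240),th))
  print(th,blob(t,(462,245,495,275),th))
a=cv2.resize(t[140:290,130:320],None,fx=4,fy=4,interpolation=0)
b=cv2.resize(s[140:270,210:370],None,fx=5,fy=4.5,interpolation=0)
cv2.imwrite('pics/a.png',a);cv2.imwrite('pics/b.png',b)
E
```

```text
30 [(array([  5,   8,  19,  17, 209], dtype=int32), array([286.14832536, 240.70813397]))] []
30 [(array([  6,   7,  18,  17, 213], dtype=int32), array([476.69483568, 259.98591549]))]
45 [(array([  5,   7,  19,  18, 237], dtype=int32), array([286.13080169, 240.8185654 ]))] [(array([  7,   0,  23,  20, 193], dtype=int32), array([299.13989637, 228.34196891]))]
45 [(array([  6,   7,  18,  17, 236], dtype=int32), array([476.50423729, 259.94067797]))]
60 [(array([  5,   7,  20,  18, 253], dtype=int32), array([286.08695652, 240.73517787]))] [(array([  0,   0,  30,  20, 249], dtype=int32), array([297.78313253, 228.17670683]))]
60 [(array([  6,   6,  18,  18, 252], dtype=int32), array([476.61507937, 259.98015873]))]
```

View pics/a.png

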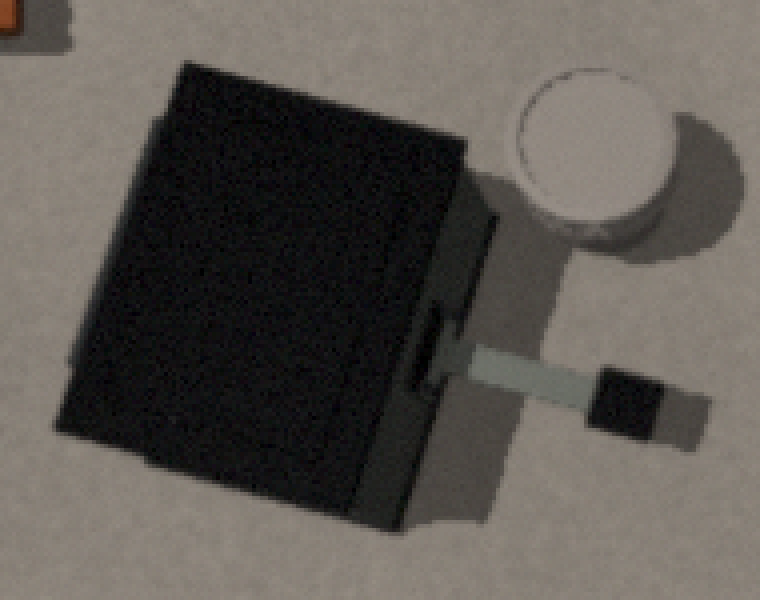

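View pics/b.png

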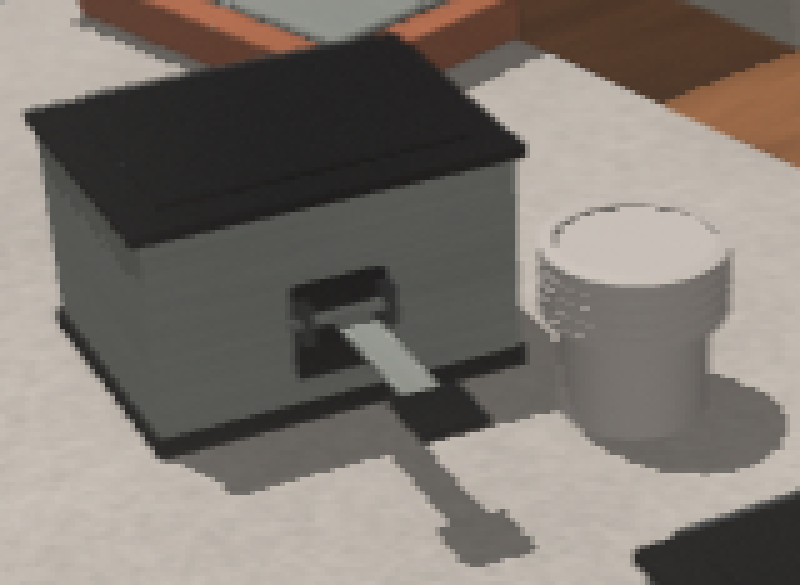

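```bash
python3 - <<'E'
from h import *
from scipy.spatial.transform import Rotation as Ro
P=plane('top',(286.1,240.8),90);print('pad',P, 'side proj',proj('side',P))
Ps=plane('side',(298.5,228.3),90);print('pad side',Ps)
C=[plane('top',(x/4+130,y/4+140),180) for x,y in((184,63),(466,140),(348,514),(54,430))]
for c in C:print('lid',c)
f=(C[1]+C[2])/2;b=(C[0]+C[3])/2;d=f-b;print('front mid',f,'dir',d/np.linalg.norm(d),np.linalg.norm(d),np.linalg.norm(C[1]-C[2]))
d/=np.linalg.norm(d); print('dist pad-frontlid',(P-f)@d, (P-f)@[-d[1],d[0],0], 'heading',np.arctan2(d[1],d[0]))
S=plane('top',(130+597/4,140+148/4),132);print('stack',S,'rel',S-P,(S-P)@d,(S-P)@[-d[1],d[0],0])
print('small pad',plane('top',(476.6,260),90))
o=ctrl.get_obs();print(Ro.from_rotvec(o['orientation']).as_matrix())
E
```

```text
pad [520.00678149 122.54609147  90.        ] side proj [298.4351668  230.23220361]
pad side [526.18698658 129.64781822  90.        ]
lid [720.07201225 404.56957266 180.        ]
lid [673.25178654 222.48825083 180.        ]
lid [431.28468594 283.79228941 180.        ]
lid [480.22733529 466.78595472 180.        ]
front mid [552.26823624 253.14027012 180.        ] dir [-0.25372633 -0.96727605  0.        ] 188.71292647061387 249.6122251022446
dist pad-frontlid 134.5062012946351 1.9294487395364348 heading -1.8273270385543248
stack [685.75423048 143.15905265 132.        ] rel [165.74744899  20.61296118  42.        ] -61.9929149059404 155.09348637777927
small pad [ 477.42964103 -394.47518443   90.        ]
[[-3.43799662e-04  2.32596655e-01  9.72573225e-01]
 [-1.38007821e-03  9.72572246e-01 -2.32596909e-01]
 [-9.99998989e-01 -1.42219386e-03 -1.33684327e-05]]
```

The top view puts the pad at about (520, 123), 134 mm out from the lid edge as expected. Tool y already lies along the lever, so I can keep this orientation. I'll close the fingers and go around on the robot's side of the bin.

>>> {"name": "arm_command", "arguments": {
  "deltas": [
    [-0.01,-0.032,0.0255,0],
    [-0.01,-0.032,0.0255,0],
    [0,-0.032,0.0255,0],
    [0,-0.032,0.0255,0],
    [0,-0.032,0.0255,0],
    [0,-0.032,0.0255,0],
    [0,-0.032,0.0255,0],
    [0,-0.032,0.0255,0],
    [0,-0.032,0.0255,0],
    [0,-0.032,0.0255,0]
  ],
  "hand": 0
}}

```text
t: 1.1
ee_pos: [321.6, 226.3, 265.1]
orientation: [0.174, 1.564, -0.18]
ft_force: [0.9, 0.4, 0.5]
width: 11.6
```

>>> {"name": "arm_command", "arguments": {
  "deltas": [
    [0,-0.01,0.036,0],
    [0,-0.01,0.036,0],
    [0,-0.01,0.036,0],
    [0,-0.01,0.036,0],
    [0,-0.01,0.036,0],
    [0,-0.01,0.03,0],
    [0,0,0,0],
    [0,0,0,0]
  ]
}}

```text
t: 1.9
ee_pos: [518.9, 109.0, 263.4]
orientation: [0.179, 1.567, -0.187]
ft_force: [-0.4, 0.2, -0.3]
width: 0.3
```

```bash
python3 - <<'E'
from h import *
from scipy.spatial.transform import Rotation as Ro
o=ctrl.get_obs();print(o['ee_pos'],o['width'],o['ft_force']);R=Ro.from_rotvec(o['orientation']).as_matrix();print(R.round(3))
print('delta tool mm to (517,116)',R.T@(np.array([517,118,o['ee_pos'][2]])-o['ee_pos']))
w=ctrl.get_image('wrist');cv2.imwrite('pics/w1.png',w[:,:,::-1])
s=ctrl.get_image('side');cv2.imwrite('pics/s1.png',s[:,:,::-1])
print(proj('wrist',(520,122.5,90)))
E
```

```text
[518.92073055 109.03312627 263.44139808] 0.30984421808872153 [-0.44819049  0.22442327 -0.33137617]
[[-0.004  0.231  0.973]
 [-0.005  0.973 -0.231]
 [-1.    -0.006 -0.003]]
delta tool mm to (517,116) [-0.0357899   8.28079704 -3.93968904]
[332.73547872 220.83862923]
```

View pics/w1.png

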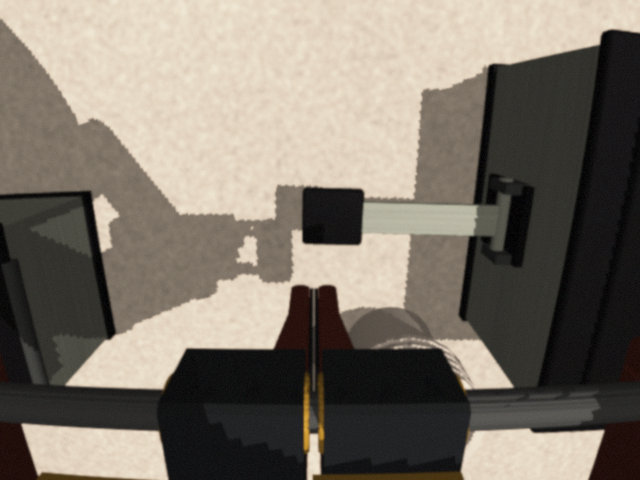

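View pics/s1.png

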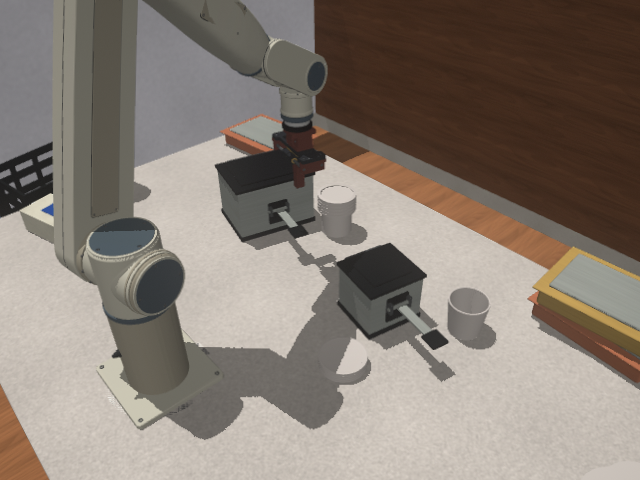

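```bash
python3 - <<'E'
from h import *
from scipy.spatial.transform import Rotation as Ro
w=cv2.imread('pics/w1.png')
b=blob(w,(285,175,385,255),60);print(b)
P=plane('wrist',b[0][1],89);print(P)
o=ctrl.get_obs();R=Ro.from_rotvec(o['orientation']).as_matrix()
T=(P+[520,122.5,90])/2; T=T-3*R[:,1]; T[2]=90+25+8
print(T,R.T@(T-o['ee_pos']))
E
```

```text
[(array([  17,   13,   62,   56, 3220], dtype=int32), array([331.89347826, 215.52639752]))]
[516.1073517  122.75943469  89.        ]
[517.36501056 119.70987852 123.        ] [140.61723005  10.36368968  -2.9943742 ]
```

>>> {"name": "arm_command", "arguments": {
  "deltas": [
    [0.02,0.005,-0.0015,0],
    [0.03,0.005,-0.0015,0],
    [0.03,0,0,0],
    [0.03,0,0,0],
    [0.02,0,0,0],
    [0.01,0,0,0],
    [0,0,0,0],
    [0,0,0,0]
  ]
}}

```text
t: 2.8
ee_pos: [511.8, 125.9, 122.6]
orientation: [0.172, 1.564, -0.177]
ft_force: [-0.3, -1.0, -0.0]
width: 0.4
```

```bash
python3 - <<'E'
from h import *
from scipy.spatial.transform import Rotation as Ro
o=ctrl.get_obs();print(o['ee_pos'],o['qvel'].round(3),o['ft_force'])
R=Ro.from_rotvec(o['orientation']).as_matrix();print(R.T@(np.array([517.4,119.7,115])-o['ee_pos']))
w=ctrl.get_image('wrist');cv2.imwrite('pics/w2.png',w[:,:,::-1])
E
```

```text
[511.82830079 125.88711634 122.64508978] [ 0.009 -0.002  0.005  0.001  0.001  0.001] [-0.32369985 -0.97566866 -0.03265803]
[ 7.66364609 -4.78079996  6.79588984]
```

View pics/w2.png

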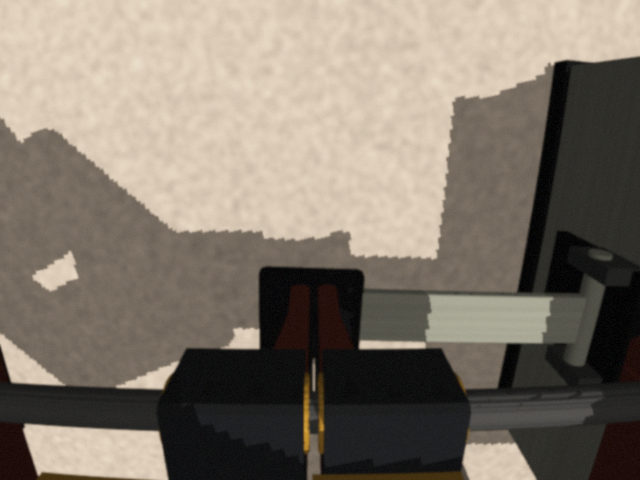

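The fingertips are over the pad (pad spans about x 260–362, y 268–350; tips near (314,290)). I'll nudge towards the centre and start pressing.

>>> {"name": "arm_command", "arguments": {
  "deltas": [
    [0,-0.003,0.004,0],
    [0,0,0,0],
    [0.004,0,0,0],
    [0.004,0,0,0],
    [0.004,0,0,0],
    [0.004,0,0,0],
    [0,0,0,0]
  ]
}}

```text
t: 3.55
ee_pos: [518.2, 122.0, 110.1]
orientation: [0.174, 1.557, -0.176]
ft_force: [-2.0, -0.3, 6.6]
width: 0.4
```

>>> {"name": "arm_command", "arguments": {
  "deltas": [
    [0.005,0.001,0,0],
    [0.005,0.001,0,0],
    [0.005,0.001,0,0],
    [0.005,0.001,0,0],
    [0.005,0.001,0,0],
    [0.004,0.001,0,0],
    [0,0,0,0]
  ]
}}

```text
t: 4.25
ee_pos: [519.1, 125.5, 81.1]
orientation: [0.17, 1.558, -0.178]
ft_force: [-1.2, -0.9, 5.7]
width: 0.2
```

>>> {"name": "arm_command", "arguments": {
  "deltas": [
    [0.003,0.001,0,0],
    [0.003,0.001,0,0],
    [0,0,0,0],
    [0,0,0,0]
  ]
}}

```text
t: 4.65
ee_pos: [519.4, 127.0, 75.1]
orientation: [0.17, 1.559, -0.178]
ft_force: [-1.4, -0.5, 3.8]
width: 0.3
```

```bash
python3 - <<'E'
from h import *
o=ctrl.get_obs();print(o['ee_pos'],o['ft_force'])
for n in('side','top'): cv2.imwrite(f'pics/{n}3.png',ctrl.get_image(n)[:,:,::-1])
o=ctrl.get_obs();print(o['ee_pos'],o['ft_force'])
E
```

```text
[519.42070894 126.99023993  75.1483724 ] [-1.43989712 -0.4717836   3.83941414]
[519.3953456  126.99315187  75.18699785] [-1.46358472 -0.43287975  3.80732518]
```

View pics/side3.png

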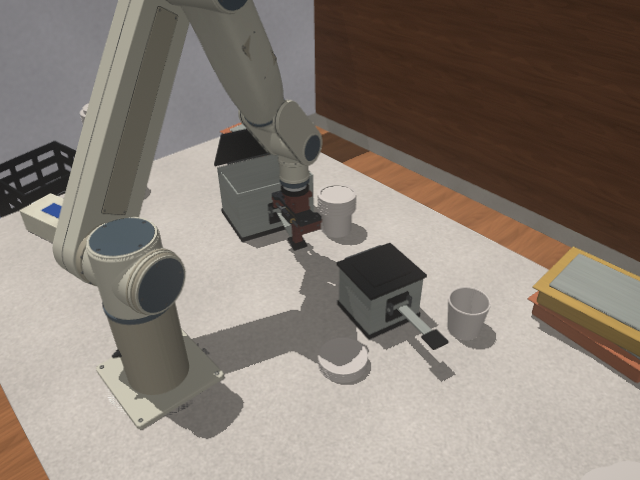

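View pics/top3.png

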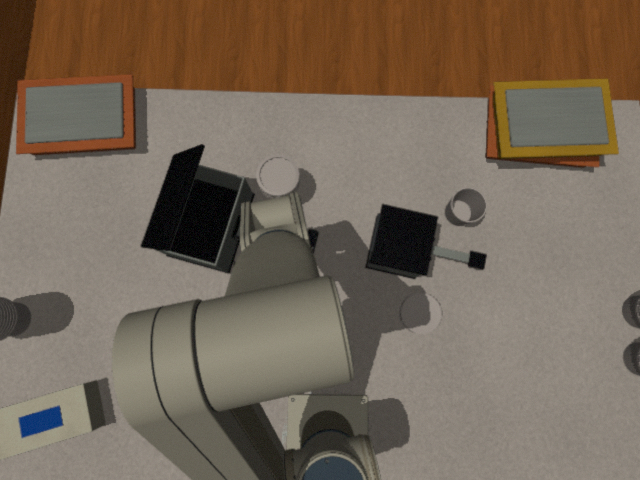

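The lid is well open in both views. Next I'll feel for the stop to be sure it is past 0.9 rad.

>>> {"name": "arm_command", "arguments": {
  "deltas": [
    [0.003,0.0005,0,0],
    [0,0,0,0],
    [0,0,0,0]
  ]
}}

```text
t: 5.05
ee_pos: [519.6, 127.6, 72.5]
orientation: [0.17, 1.559, -0.178]
ft_force: [-1.1, -0.5, 4.2]
width: 0.5
```

```bash
python3 - <<'E'
from h import *
C=np.array([[720.07,404.57],[673.25,222.49],[431.28,283.79],[480.23,466.79]])
d=np.array([-0.2537,-0.9673,0]); 
front=np.array([552.3,253.1,0]);q=np.array([0.9673,-0.2537,0])
hinge=front-d*(186)   # back rim of bin
for a in (.8,.9,1.,1.09):
    for s in(1,-1):
        # free edge top corner: 186 along, 15 above the rim
        X=hinge+q*126*s+d*(186*np.cos(a)-15*np.sin(a))+np.array([0,0,165+186*np.sin(a)+15*np.cos(a)])
        Y=hinge+q*126*s+d*(186*np.cos(a))+np.array([0,0,165+186*np.sin(a)])
        print(a,s,proj('top',X).round(),proj('top',Y).round(),proj('side',X).round(),proj('side',Y).round())
o=ctrl.get_obs();print(o['ee_pos'],o['ft_force'])
b=cv2.imread('pics/top3.png');cv2.imwrite('pics/c.png',cv2.resize(b[130:280,130:320],None,fx=4,fy=4,interpolation=0))
E
```

```text
0.8 1 [210. 148.] [215. 151.] [305. 122.] [307. 127.]
0.8 -1 [174. 254.] [180. 256.] [223. 141.] [225. 145.]
0.9 1 [202. 145.] [208. 148.] [303. 117.] [305. 121.]
0.9 -1 [165. 251.] [172. 253.] [221. 135.] [223. 139.]
1.0 1 [194. 141.] [201. 144.] [301. 112.] [302. 116.]
1.0 -1 [157. 249.] [164. 251.] [219. 129.] [220. 134.]
1.09 1 [187. 138.] [194. 141.] [298. 108.] [300. 112.]
1.09 -1 [149. 246.] [156. 248.] [217. 125.] [218. 129.]
[519.56718842 127.58360228  72.47944296] [-1.10642501 -0.50783245  4.21112365]
```

View pics/c.png

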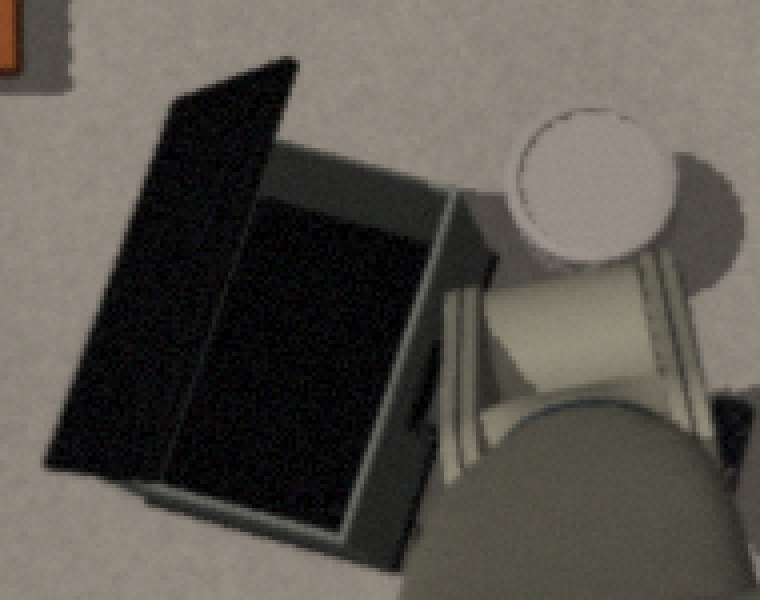

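The free lid corner at (204,145) gave about 0.95 rad before the last 2.6 mm. I'll go down a little more and hold.

>>> {"name": "arm_command", "arguments": {
  "deltas": [
    [0.0015,0,0,0],
    [0,0,0,0],
    [0,0,0,0],
    [0,0,0,0],
    [0,0,0,0],
    [0,0,0,0],
    [0,0,0,0],
    [0,0,0,0],
    [0,0,0,0],
    [0,0,0,0]
  ]
}}

```text
t: 6.05
ee_pos: [519.7, 127.7, 71.1]
orientation: [0.17, 1.558, -0.178]
ft_force: [-0.5, -0.1, 3.8]
width: 0.5
```

```bash
python3 - <<'E'
from h import *
b=ctrl.get_image('top')[:,:,::-1];cv2.imwrite('pics/d.png',cv2.resize(b[130:280,130:320],None,fx=4,fy=4,interpolation=0))
E
```

```text
(no output)
```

View pics/d.png

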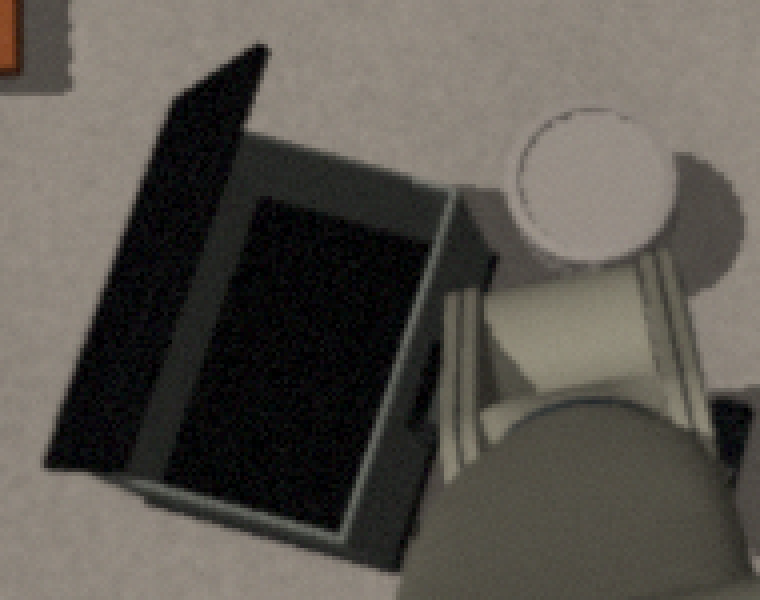

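The corner has moved to (196.5,142), about 1.05 rad, so the lid is safely wide open. I'll keep holding.

>>> {"name": "arm_command", "arguments": {
  "deltas": [
    [0,0,0,0],
    [0,0,0,0],
    [0,0,0,0],
    [0,0,0,0],
    [0,0,0,0],
    [0,0,0,0],
    [0,0,0,0],
    [0,0,0,0],
    [0,0,0,0],
    [0,0,0,0]
  ]
}}

```text
t: 7.1
ee_pos: [519.8, 127.7, 71.1]
orientation: [0.17, 1.558, -0.178]
ft_force: [-1.5, 0.3, 2.6]
width: 0.3
```

>>> {"name": "arm_command", "arguments": {
  "deltas": [
    [0,0,0,0],
    [0,0,0,0],
    [0,0,0,0],
    [0,0,0,0],
    [0,0,0,0],
    [0,0,0,0],
    [0,0,0,0],
    [0,0,0,0]
  ]
}}

```text
t: 7.9
ee_pos: [519.7, 127.7, 71.1]
orientation: [0.17, 1.558, -0.178]
ft_force: [-0.6, -0.1, 3.9]
width: 0.3
```

Now I'll ease up at about 30 mm/s or slower.

>>> {"name": "arm_command", "arguments": {
  "deltas": [
    [-0.002,0,0,0],
    [-0.0025,-0.0005,0,0],
    [-0.0025,-0.0005,0,0],
    [-0.0025,-0.0005,0,0],
    [-0.0025,-0.0005,0,0],
    [-0.0025,-0.0005,0,0],
    [-0.0025,-0.0005,0,0],
    [-0.0025,-0.0005,0,0],
    [-0.0025,-0.0005,0,0],
    [-0.0025,-0.0005,0,0]
  ]
}}

```text
t: 8.9
ee_pos: [518.3, 122.5, 98.3]
orientation: [0.17, 1.559, -0.179]
ft_force: [-2.2, -1.2, 5.8]
width: 0.3
```

>>> {"name": "arm_command", "arguments": {
  "deltas": [
    [-0.0025,-0.0005,0,0],
    [-0.0025,-0.0005,0,0],
    [-0.0025,0,0,0],
    [-0.002,0,0,0],
    [-0.002,0,0,0],
    [-0.002,0,0,0],
    [-0.002,0,0,0],
    [0,0,0,0]
  ]
}}

```text
t: 9.7
ee_pos: [518.5, 122.5, 117.2]
orientation: [0.171, 1.557, -0.177]
ft_force: [-0.2, -0.1, 0.0]
width: 0.3
```

Contact is lost at about 115 mm, as expected. I'll rise clear, pause, and check.

>>> {"name": "arm_command", "arguments": {
  "deltas": [
    [-0.005,0,0,0],
    [-0.02,0,0,0],
    [-0.03,0,0,0],
    [-0.03,0,0,0],
    [-0.03,0,0,0],
    [0,-0.01,-0.03,0],
    [0,-0.01,-0.03,0],
    [0,-0.01,-0.03,0],
    [0,0,0,0],
    [0,0,0,0]
  ]
}}

```text
t: 10.7
ee_pos: [420.8, 114.6, 236.9]
orientation: [0.173, 1.556, -0.175]
ft_force: [1.1, 0.4, -0.1]
width: 0.2
```

```bash
python3 - <<'E'
from h import *
o=ctrl.get_obs();print(o['t'],o['ee_pos'],o['ft_force'],o['qvel'].round(3))
for n in('side','top'): cv2.imwrite(f'pics/{n}5.png',ctrl.get_image(n)[:,:,::-1])
E
```

```text
10.7 [420.79595032 114.63882617 236.85833151] [ 1.06601262  0.38467259 -0.11419368] [ 0.004 -0.019  0.035  0.004  0.013  0.   ]
```

View pics/side5.png

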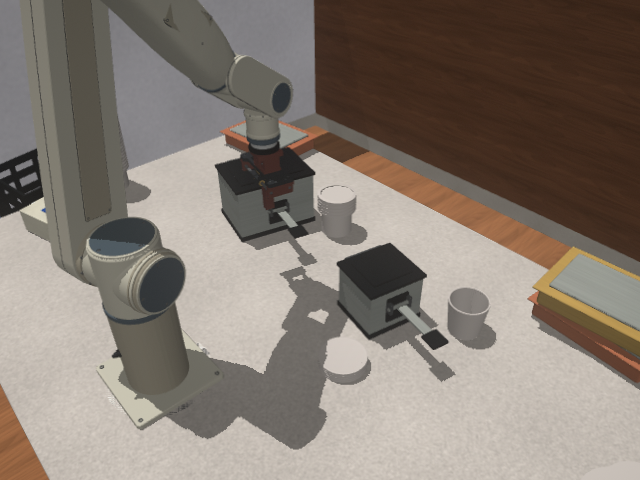

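View pics/top5.png

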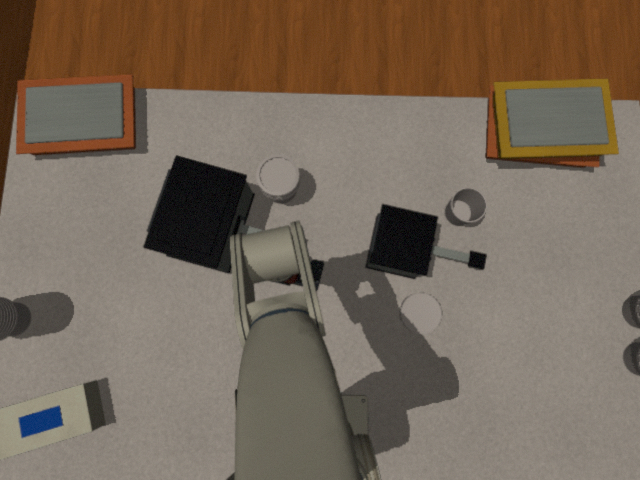

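Both lids are shut and the lever pad is back at (296,230) in the side view. The stack, tub and pile are at their starting pixels, and the tool is clear and still.

```bash
python3 -c "
from workcell import ctrl
print(ctrl.close_job())"
```

```text
the job is handed in; nothing more can be done
None
```

I pressed the larger bin's lever with closed fingertips until its lid stood wide open, eased it shut, moved clear and handed the job in at about 11 s of the 48 s allowed. `close_job()` gives no verdict, so what follows rests on my own checks.

- **Opening:** the lid measured about 0.95 rad in the top view, then about 1.05 rad after pressing roughly 4 mm further. I then held it there for about 2.3 s. I did not press to the lever's stop.
- **Closing:** I raised the fingertips at about 25–30 mm/s. The contact force dropped to zero with the fingertips at about pad rest height (roughly 90 mm). I did not measure the lid's speed directly, but the pad rose well under the 110 mm/s limit.
- **Last checks:** the side and top views showed both lids shut and the lever back up. The tub stack, tub and lid pile stood where they started, judged by eye. The arm was clear and still, and the wrist force was about 1 N, which I take as sensor noise.
- **Disagreement:** before pressing, the three camera estimates of the pad's position differed by up to about 12 mm. The single side-view estimate was furthest off. I used the top and wrist views, which agreed within about 4 mm, and confirmed the fingertips were over the pad before pressing.

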